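# Stir the drying beads and snap the jar shut

## Robot

A 6-joint arm with a two-finger parallel gripper is mounted at the origin on the work surface. World frame = base frame: x ahead of the robot, y to its left, z up, the work surface at z = 0. Lengths are in m, angles in rad, forces in N, time in s.
With the tool pointing down it reaches from about 0.375 to 0.925 m from the base axis. Payload 5.7 kg.
Tool frame: the origin (TCP) lies midway between the tips of the shut fingers; the grasp point (between the pads) lies 19 mm behind it; z points along the fingers, x is the direction in which the jaws open and shut, and the axes are right-handed (so a half turn about z gives the same grasp; the last joint's range is limited). The gripper opens to 88 mm and grips with 3 to 60 N. Pads are 20 mm wide; open, the fingers measure 115 mm over their backs; the gripper's body (75 mm by 178 mm) begins 61 mm behind the grasp point.
Start: joints at [-1.455, 0.359, 1.51, -0, 1.272, -0.115], TCP at [0.137, -0.584, 0.223] pointing down, gripper open.
Joint ranges: [-2.97, 2.97], [-1.01, 2.36], [0.21, 2.38], [-0.96, 4.11], [0.2, 2.71], [-2.98, 2.98]. Speed limits (rad/s): [2.39, 2.39, 3.14, 3.14, 3.14, 3.14].

## Interface

Orientations are given as a unit quaternion [x, y, z, w].
In Python, from bench import move_ptp, servo_line, goto_joints, move_gripper, sleep, inverse_kinematics, capture, PlanningError, close_job, spot_in, silhouettes, current_clock, current_joint_pos, current_qvel, current_joint_torque, current_position, current_orientation, current_force, current_torque, current_finger_gap gives the robot as it stands. Calls block until the motion is done:
- move_ptp(position, orientation): joint-space move of the TCP to a pose.
- servo_line(position, orientation=None, rate=0.15, contact_N=None): straight line of the TCP; orientation=None keeps the orientation; rate is the mean speed in m/s. With contact_N (N) it stops when the force on the tool has changed by that much, and returns True; else False.
- goto_joints(angles): joint-space move.
- move_gripper(opening): finger opening in m; the grip force is fixed at half the most; returns when the fingers have stopped.
- sleep(seconds).
- inverse_kinematics(position, orientation): joint angles nearest the present ones, or None.
- capture(name): name is "side" or "top"; returns a dict with "image" (384x512x3 uint8, blue, green, red), "range_z" (384x512 float32, m along the optical axis (not along the pixel's ray), 0 where there is no reading), "intrinsics" (3x3 intrinsics, pixels), "R" (3x3) and "t" (3): a world point X has camera coordinates R X + t. Camera axes: x right, y down, z forward; pixel columns grow to the right and rows downward; lengths in m; the calibration is good to about 2 mm. A picture is of the moment at which its call begins.
A pose or a line that the arm cannot do raises PlanningError and nothing moves.
- close_job(): hands the job in, once; it reports no verdict.
Trained networks look in the newest picture that a camera, given by its name, has taken for a name from the list of things; names that differ only in an ending like _2 or _b are one class to them, and where a whole thing is asked for, a point or a joint stands for the part that bears it (a point fixed in the world has none). Each returns a list of dicts, best first, with "conf" (0 to 1); they miss things now and then, are a little off and sometimes report something else, mostly with a low value. They report only what shows in the picture. A call takes as long as a camera call.
- spot_in(camera, query): "xy" ([column, row] in pixels, amid what is visible of it).
- silhouettes(camera, query): "region" (384x512 bool, what is visible of it) and "xy" ([column, row] in pixels, amid what is visible of it).
Readings, each from a call of its own:
- current_clock(): time.
- current_joint_pos(): joint angles.
- current_qvel(): joint speeds.
- current_joint_torque(): joint torques, N m.
- current_position(): TCP position.
- current_orientation(): TCP orientation.
- current_force(): force on the tool from outside, world axes, zero at the start.
- current_torque(): the same for the moment, N m.
- current_finger_gap(): finger opening in m.
Only numpy, scipy, OpenCV 4.12 (cv2) and the standard library are available. Lean on these libraries where they do the work, as an engineer would, in place of code of your own. Each camera call takes 0.05 s, during which the arm holds its last target. There are 200 camera calls.

## Task

Take the stirring rod from its stand, stir the clay beads in the open jar with a couple of full turns, the rod's tip down among them near the floor, and put the rod back in its stand. Then press the snap cap straight down onto the jar's neck until it clicks, keep pressing after the force drops until it sits level and fully home, and finish while still pressing it down firmly, without letting up. Keep all the beads in the jar, and do not shift or tip the bottle, the vial tray or the metal filter holder.

Things in the scene. Friction and masses are not known exactly. Their poses are not given: they have to be found in the camera images.
- jar: Wide-mouth clear jar, open, fixed to the bench in a grey foot (disc 96 mm across, 6 mm high, collar to 22 mm). Origin: centre of the underside on the bench, z up. Round wall 66 mm outside, 58 mm inside diameter; rim 80 mm above the bench with a 4 mm high outside bevel; inner floor 6 mm above the bench
- jar_rim (a point): Centre of the jar's mouth, level with the rim (80 mm above the bench). Below it four small sprung catches (half balls) stand 4.5 mm out of the neck, centred 12 mm below the rim, at 45, 135, 225 and 315 degrees: they give way radially as the cap's lip is pushed over them (10 to 20 N at the peak), then snap out above the lip and hold the cap down
- jar_floor (a point): Centre of the jar's inner floor (6 mm above the bench)
- cap: White snap cap, loose on the bench, right way up: 83 mm across, 60 g. Origin: centre of its underside, z up. Skirt 20 mm deep, deck with top face at 24 mm, round grip boss 32 mm across from 24 to 48 mm. Inner lip at the skirt's foot: 70 mm clear, 3.5 mm high. Home: deck rests on the rim, origin 20 mm below jar_rim; the lip meets the catches 13 mm above that and is pulled down from 4 mm above it
- stand: Grey fixed block 70 x 70 x 70 mm with one upright round hole in the middle of its top, 18 mm across, 60 mm deep. Origin: centre of its underside on the bench, z up
- stand_hole0 (a point): Centre of the mouth of the stand's hole (70 mm above the bench)
- rod: Straight stirring rod 165 mm long, 40 g: white shaft 10 mm across, black round handle 18 mm across from 120 to 165 mm above the tip. It starts upright in the stand's hole, tip on the hole's bottom 10 mm above the bench. Origin: the tip (centre of the flat lower end), z along the rod to the handle
- rod_tip (a point): The rod's tip, the same point as its origin
- rod_grip (a point): Middle of the rod's handle, 143 mm above the tip on its axis
- bottle: Bystander: closed amber bottle, 54 mm across, 100 mm high; origin at the centre of its underside
- vialbox: Bystander: tray of small vials, 80 x 100 x 53 mm; origin at the centre of its underside
- filter: Bystander: small metal filter holder (a waisted cylinder), 44 mm across, 54 mm high; origin at the centre of its underside
- bead0: One of eight equal loose reddish-brown fired-clay balls, 14 mm across, 10 g, lying in a ring on the jar's inner floor at the start; origin at its centre
- bead1: One of eight equal loose reddish-brown fired-clay balls, 14 mm across, 10 g, lying in a ring on the jar's inner floor at the start; origin at its centre
- bead2: One of eight equal loose reddish-brown fired-clay balls, 14 mm across, 10 g, lying in a ring on the jar's inner floor at the start; origin at its centre
- bead3: One of eight equal loose reddish-brown fired-clay balls, 14 mm across, 10 g, lying in a ring on the jar's inner floor at the start; origin at its centre
- bead4: One of eight equal loose reddish-brown fired-clay balls, 14 mm across, 10 g, lying in a ring on the jar's inner floor at the start; origin at its centre
- bead5: One of eight equal loose reddish-brown fired-clay balls, 14 mm across, 10 g, lying in a ring on the jar's inner floor at the start; origin at its centre
- bead6: One of eight equal loose reddish-brown fired-clay balls, 14 mm across, 10 g, lying in a ring on the jar's inner floor at the start; origin at its centre
- bead7: One of eight equal loose reddish-brown fired-clay balls, 14 mm across, 10 g, lying in a ring on the jar's inner floor at the start; origin at its centre

How it is judged:
By the outcome, as a careful person would: the job done as asked, in the order asked, and still so for the second after the job is handed in, while the arm keeps its last pose, push and grip.
It also fails if it takes over 72 s, if anything falls off the work surface, if the arm or the gripper's body presses on something with over 40 N, if the wrist force passes 120 N, or if a joint passes its speed limit or range.

## Working session

There is one attempt and no reset: what is moved stays moved. The work goes in short steps, each a Python script; the robot and the scene stay as the last script left them, time stands still between calls to the robot, and variables do not carry over. Pictures are saved under pics/ and viewed, about 8 in all and at most 12, crops included, and the job is handed in when it is done.

```bash
mkdir -p pics; ls; cat > h.py <<'E'
import numpy as np, cv2
from bench import *
def w(c,u,v,z):
    K,R,t=c["intrinsics"],c["R"],c["t"]
    d=R.T@np.linalg.solve(K,[u,v,1.]); o=-R.T@t
    return o+d*(z-o[2])/d[2]
def cloud(c,m):
    v,u=np.nonzero(m&(c["range_z"]>0)); Z=c["range_z"][v,u]
    P=np.linalg.solve(c["intrinsics"],np.vstack([u*Z,v*Z,Z]))
    return (c["R"].T@(P-c["t"][:,None])).T
E
python3 - <<'E'
from h import *
np.set_printoptions(precision=4,suppress=True)
ims=[]
for cam in("top","side"):
    c=capture(cam); ims.append(c["image"]); print(cam,-c["R"].T@c["t"],c["R"][2])
    for q in("jar","cap","stand","rod","bottle","vialbox","filter"):
        for s in silhouettes(cam,q)[:2]:
            P=cloud(c,s["region"])
            if len(P)<5: print(q,s["conf"],"few");continue
            zt=np.percentile(P[:,2],97); T=P[P[:,2]>zt-.006]
            (cx,cy),r=cv2.minEnclosingCircle(T[:,:2].astype(np.float32))
            print(q,round(s["conf"],2),np.round(s["xy"]),"n",len(P),"ztop",zt.round(4),"topmean",T.mean(0),"circ",np.round([cx,cy,r],4))
    cv2.imwrite(f"pics/{cam}0.png",c["image"])
print(current_clock(),current_orientation())
E
```

```text
pics
top [0.5632 0.0134 0.895 ] [ 0.0836 -0.0315 -0.996 ]
jar 0.77 [233. 246.] n 1327 ztop 0.0805 topmean [0.5399 0.0431 0.0787] circ [0.5402 0.0416 0.034 ]
cap 0.64 [346. 237.] n 1133 ztop 0.0489 topmean [ 0.5495 -0.2182  0.0475] circ [ 0.5499 -0.2187  0.0165]
stand 0.64 [145. 234.] n 1251 ztop 0.0726 topmean [0.5578 0.2293 0.07  ] circ [0.5581 0.2325 0.0477]
rod 0.43 [128. 231.] n 198 ztop 0.1768 topmean [0.5583 0.2327 0.1747] circ [0.5582 0.233  0.0089]
bottle 0.87 [163. 147.] n 657 ztop 0.1011 topmean [0.7373 0.1925 0.0998] circ [0.7378 0.1929 0.0128]
vialbox 0.96 [361. 142.] n 1635 ztop 0.0543 topmean [ 0.7658 -0.2424  0.0526] circ [ 0.7665 -0.2423  0.0465]
filter 0.56 [247. 153.] n 398 ztop 0.0563 topmean [0.7425 0.0165 0.0539] circ [0.7428 0.016  0.0197]
filter 0.17 [126. 232.] n 183 ztop 0.1769 topmean [0.5583 0.2327 0.1747] circ [0.5582 0.233  0.0089]
side [0.4434 0.6165 0.4952] [ 0.254  -0.8188 -0.5149]
jar 0.9 [302. 241.] n 2373 ztop 0.08 topmean [0.5389 0.051  0.0781] circ [0.5393 0.0448 0.0332]
cap 0.87 [322. 179.] n 799 ztop 0.0487 topmean [ 0.5494 -0.214   0.0474] circ [ 0.5492 -0.2165  0.0162]
cap 0.72 [209. 217.] n 587 ztop 0.0557 topmean [0.7413 0.0197 0.0543] circ [0.7426 0.0175 0.0202]
stand 0.56 [261. 315.] n 3677 ztop 0.0714 topmean [0.5568 0.2397 0.07  ] circ [0.5579 0.2347 0.0484]
rod 0.92 [266. 263.] n 685 ztop 0.1757 topmean [0.5577 0.2365 0.1741] circ [0.5589 0.2346 0.0095]
bottle 0.95 [166. 275.] n 1685 ztop 0.1005 topmean [0.7366 0.1958 0.0996] circ [0.7386 0.1949 0.0136]
vialbox 0.67 [241. 164.] n 1086 ztop 0.0543 topmean [ 0.7641 -0.2381  0.0524] circ [ 0.7657 -0.2408  0.0463]
vialbox 0.3 [263. 316.] n 3701 ztop 0.0714 topmean [0.5572 0.2397 0.07  ] circ [0.559  0.2355 0.0485]
filter 0.73 [206. 215.] n 626 ztop 0.0557 topmean [0.7416 0.0198 0.0542] circ [0.7426 0.0175 0.0202]
0.8 [ 0.7838 -0.621   0.      0.    ]
```

View pictures.

```bash
python3 -c "
import cv2,numpy as np
a=cv2.imread('pics/top0.png');b=cv2.imread('pics/side0.png')
cv2.imwrite('pics/both.png',cv2.resize(np.hstack([a,b]),(800,300),interpolation=cv2.INTER_AREA))"
```

```text
(no output)
```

View pics/both.png

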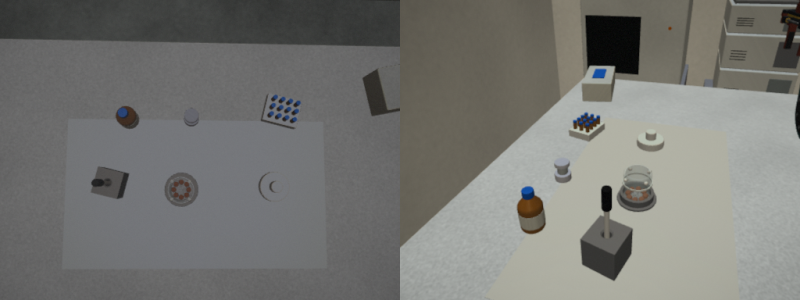

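The picture agrees with the networks: in the half-size view the stand and rod are at (110,182), the jar at (181,189) and the cap at (275,186), with the bystanders clear at y≈105–115. I'll pick the rod now.

```bash
cat >> h.py <<'E'
np.set_printoptions(precision=4,suppress=True)
def down(yaw): return [np.cos(yaw/2),np.sin(yaw/2),0.,0.]
def st(s=""): print(s,round(current_clock(),2),"p",np.array(current_position()),"F",np.array(current_force()),"gap",round(current_finger_gap(),4))
E
python3 - <<'E'
from h import *
q=down(0.)
print(inverse_kinematics([.5582,.2336,.24],q))
move_ptp([.5582,.2336,.24],q); st()
print(servo_line([.5582,.2336,.134],rate=.12,contact_N=8)); st()
move_gripper(.0); st("grip")
servo_line([.5582,.2336,.234],rate=.12); st("up")
for cam in("top","side"):
    c=capture(cam); cv2.imwrite(f"pics/{cam}1.png",c["image"])
    s=silhouettes(cam,"rod")
    for r in s[:1]:
        P=cloud(c,r["region"]); print(cam,r["conf"],r["xy"],len(P))
        for lo in np.arange(.1,.24,.02):
            Q=P[(P[:,2]>lo)&(P[:,2]<lo+.02)]
            if len(Q)>3: print(lo,len(Q),Q.mean(0))
ims=[cv2.imread(f"pics/{c}1.png") for c in("top","side")]
cv2.imwrite("pics/both1.png",cv2.resize(np.hstack(ims),(800,300),interpolation=cv2.INTER_AREA))
E
```

```text
[ 0.2822  0.3515  1.4767 -0.      1.3134  0.2822]
 4.02 p [0.5585 0.2329 0.24  ] F [-0.8063 -1.3078  0.4198] gap 0.0877
False
 5.05 p [0.5588 0.2338 0.1347] F [0.3388 0.022  0.6989] gap 0.0881
grip 6.12 p [0.5582 0.2336 0.134 ] F [-0.645  -0.446  -0.3717] gap 0.0175
up 7.11 p [0.5576 0.2334 0.2332] F [ 0.0885  0.5275 -0.8172] gap 0.0175
top 0.64 [115.5, 232.3] 108
0.12000000000000001 9 [0.5576 0.2291 0.1305]
0.14 9 [0.5577 0.2288 0.151 ]
0.16000000000000003 13 [0.5572 0.2291 0.1705]
0.18000000000000002 14 [0.5571 0.2291 0.1897]
0.2 16 [0.5568 0.2294 0.2091]
0.22000000000000003 12 [0.5569 0.2254 0.2356]
side 0.94 [263.5, 216.2] 1053
0.1 38 [0.5559 0.2374 0.1149]
0.12000000000000001 87 [0.5563 0.2373 0.1305]
0.14 92 [0.5563 0.2371 0.1503]
0.16000000000000003 94 [0.5561 0.2373 0.1702]
0.18000000000000002 100 [0.5559 0.2373 0.1899]
0.2 107 [0.5559 0.2372 0.2099]
0.22000000000000003 116 [0.5562 0.24   0.2314]
```

View pics/both1.png

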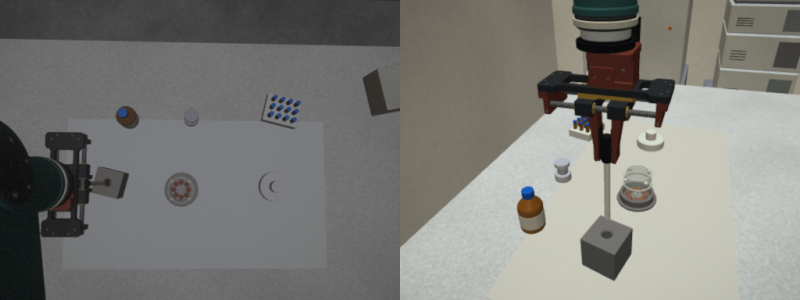

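The rod is upright in the grip: its axis stays within 0.5 mm over its length in both views, and the gap is 17.5 mm. Next I'll stir.

```bash
python3 - <<'E'
from h import *
J=np.array([.5400,.0432])
servo_line([*J,.238],rate=.2); 
hit=servo_line([*J,.134],rate=.1,contact_N=8); st(f"in {hit}")
if not hit:
    R=.014;F=[]
    n=12
    for k in range(0,int(2.5*n)+1):
        a=2*np.pi*k/n
        servo_line([J[0]+R*np.cos(a),J[1]+R*np.sin(a),.134],rate=.06)
        F.append(np.linalg.norm(current_force()))
        if F[-1]>30: print("force",k,F[-1]);break
    print(np.round(F,1)); st("stirred")
    servo_line([*J,.134],rate=.06); st()
    c=capture("side"); cv2.imwrite("pics/s2.png",c["image"][120:320,200:400])
    servo_line([*J,.238],rate=.12); st("out")
    cv2.imwrite("pics/s2.png",cv2.resize(np.hstack([c["image"][100:300,200:400],capture("side")["image"][100:300,200:400]]),(800,400)))
E
```

```text
in False 9.61 p [0.5406 0.0432 0.1346] F [ 0.4117  0.0351 -0.2015] gap 0.0171
[4.9 4.8 3.2 1.9 2.3 3.8 4.  3.9 2.2 1.4 0.4 2.5 5.1 4.3 2.7 1.2 1.  2.6
 4.6 3.7 2.6 0.9 1.3 3.2 5.  4.1 3.6 1.6 2.5 2.9 5.4]
stirred 17.99 p [0.528  0.0429 0.1346] F [ 5.401   0.2737 -0.4557] gap 0.0175
 18.38 p [0.5391 0.0433 0.1334] F [-0.7784 -0.2427 -1.3547] gap 0.0173
out 19.44 p [0.5393 0.0432 0.2373] F [ 0.0466  0.0208 -0.4204] gap 0.0174
```

View pics/s2.png

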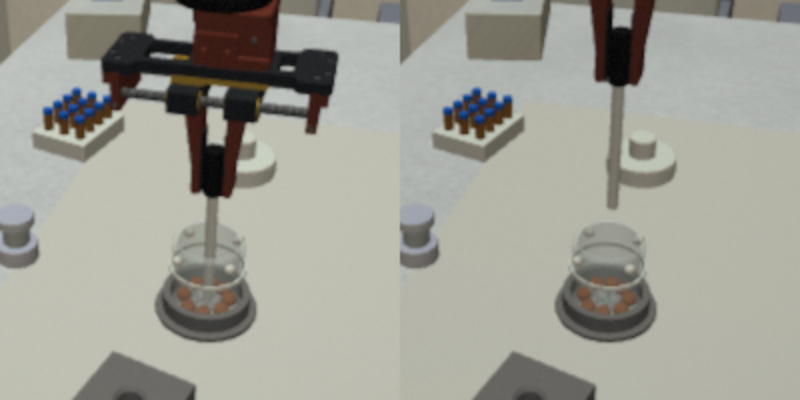

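```bash
python3 - <<'E'
from h import *
for cam in("top","side"):
    c=capture(cam)
    for r in silhouettes(cam,"rod")[:1]:
        P=cloud(c,r["region"]); print(cam,r["conf"],r["xy"],len(P))
        for lo in np.arange(.1,.2,.015):
            Q=P[(P[:,2]>lo)&(P[:,2]<lo+.015)]
            if len(Q)>3: print(round(lo,3),len(Q),Q.mean(0))
    if cam=="side":
        ims=[cv2.imread("pics/side0.png"),c["image"]]
        cv2.imwrite("pics/b3.png",np.hstack([cv2.resize(i[205:275,265:335],(400,400),interpolation=cv2.INTER_CUBIC) for i in ims]))
E
```

```text
side 0.69 [308.3, 147.7] 742
0.1 5 [0.5392 0.0429 0.1138]
0.115 40 [0.5387 0.0438 0.1226]
0.13 42 [0.5388 0.0443 0.137 ]
0.145 43 [0.5382 0.0446 0.1526]
0.16 48 [0.5387 0.0448 0.1674]
0.175 46 [0.5385 0.0453 0.1826]
0.19 49 [0.5383 0.0456 0.1975]
```

View pics/b3.png

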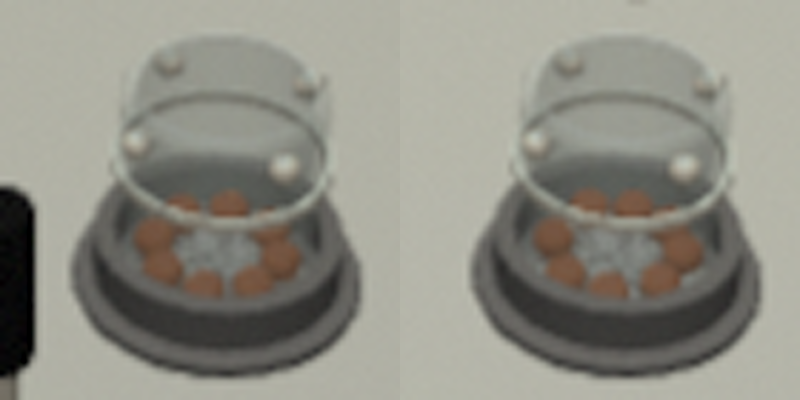

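The beads moved only a little, so the rod may have rolled along the inside of the ring. There's time to stir two more turns slightly wider, taking pictures on the way to see where the tip and the beads really go.

```bash
python3 - <<'E'
from h import *
J=np.array([.5400,.0432]); R=.016; n=12; F=[]; ims=[]
hit=servo_line([*J,.134],rate=.12,contact_N=8); st(f"in {hit}")
if not hit:
    for k in range(2*n+1):
        a=-2*np.pi*k/n+np.pi/2
        servo_line([J[0]+R*np.cos(a),J[1]+R*np.sin(a),.134],rate=.09)
        f=np.array(current_force()); F.append(np.linalg.norm(f))
        if k in(0,3,6,9,12,15,18,21): ims.append(cv2.resize(capture("side")["image"][205:275,265:335],(200,200),interpolation=cv2.INTER_CUBIC))
        if F[-1]>30: print("force",k);break
    print(np.round(F,1))
servo_line([*J,.134],rate=.06); servo_line([*J,.238],rate=.15); st("out")
cv2.imwrite("pics/b4.png",np.vstack([np.hstack(ims[:4]),np.hstack(ims[4:8])]))
c=capture("side"); P=cloud(c,silhouettes("side","rod")[0]["region"])
cv2.imwrite("pics/side4.png",c["image"])
for lo in np.arange(.1,.2,.03):
    Q=P[(P[:,2]>lo)&(P[:,2]<lo+.03)]; print(round(lo,3),len(Q),Q.mean(0))
E
```

```text
in False 20.71 p [0.5406 0.0432 0.1346] F [0.3508 0.5407 0.0063] gap 0.0172
[1.4 2.2 5.  5.9 6.2 3.3 1.3 1.6 5.4 4.5 4.1 2.5 0.6 0.9 4.1 5.5 5.1 2.8
 0.9 0.7 3.6 4.8 3.7 3.  0.8]
out 28.69 p [0.5393 0.0433 0.2372] F [ 0.1169 -0.2408 -1.23  ] gap 0.0175
0.1 38 [0.5387 0.0404 0.1225]
0.13 82 [0.5386 0.0413 0.1456]
0.16 78 [0.5382 0.0429 0.1754]
0.19 99 [0.5386 0.0442 0.2055]
```

View pics/b4.png

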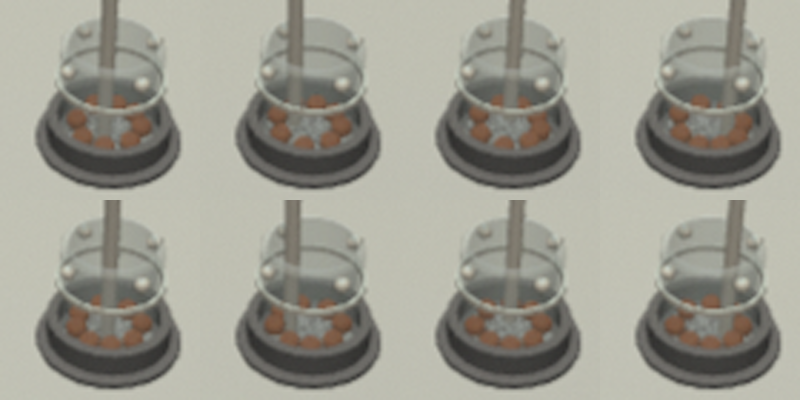

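The pictures show the rod shaft reaching the floor level between the beads, and the beads bunched differently from frame to frame, so it does stir. The rod has tipped about 2.6° in the pads (tip toward −y). I'll tilt the wrist back to make up for it and return it to the stand.

```bash
python3 - <<'E'
from h import *
from scipy.spatial.transform import Rotation as Ro
th=np.arctan(.0458)
rot=Ro.from_rotvec([th,0,0])*Ro.from_quat(down(0.)); q=rot.as_quat(); tz=rot.as_matrix()[:,2]
S=np.array([.5582,.2336])
P=lambda tip: np.array([*S,tip+.143])+.019*tz
servo_line(P(.105),q,rate=.15); st("over")
c=capture("side"); C=cloud(c,silhouettes("side","rod")[0]["region"])
ok=[]
for lo in np.arange(.11,.2,.03):
    Q=C[(C[:,2]>lo)&(C[:,2]<lo+.03)]; print(round(lo,3),len(Q),Q.mean(0)); ok.append(Q.mean(0)[1])
print("tip z seen",C[:,2].min())
if abs(ok[0]-.2373)<.003:
    hit=servo_line(P(.0105),q,rate=.1,contact_N=6); st(f"in {hit}")
    if current_position()[2]<.145:
        move_gripper(.05); st("open")
        p=np.array(current_position()); servo_line(p-.12*tz,rate=.15); st("up")
        c=capture("side"); cv2.imwrite("pics/side5.png",c["image"])
E
```

```text
over 30.23 p [0.5582 0.2337 0.2291] F [0.3736 0.896  0.1765] gap 0.0177
0.11 113 [0.5576 0.236  0.1253]
0.14 122 [0.5573 0.236  0.1549]
0.17 131 [0.557  0.2361 0.1852]
0.2 147 [0.5573 0.2368 0.2153]
tip z seen -0.0009625258981163957
in True 31.23 p [0.5572 0.2341 0.1343] F [ 0.8569 -0.206   4.4435] gap 0.0177
open 31.92 p [0.5559 0.2338 0.1333] F [0.3042 0.09   0.758 ] gap 0.05
up 32.87 p [0.5553 0.2282 0.2522] F [ 0.605  -0.4022 -0.6629] gap 0.0498
```

```bash
python3 - <<'E'
from h import *
from scipy.optimize import least_squares
def fit(T,r):
    f=lambda p:np.hypot(T[:,0]-p[0],T[:,1]-p[1])-r
    s=least_squares(f,T.mean(0)[:2],loss="soft_l1",f_scale=.001); return s.x,np.abs(f(s.x)).mean()
for cam in("top","side"):
    c=capture(cam)
    for q,z in(("jar",.08),("cap",.048)):
        for s in silhouettes(cam,q)[:1]:
            P=cloud(c,s["region"]); T=P[np.abs(P[:,2]-z)<.003]
            m=T.mean(0); ext=(T.max(0)+T.min(0))/2
            print(cam,q,round(s["conf"],2),len(T),"mean",m,"ext",ext,np.ptp(T,axis=0), *(fit(T,.031) if q=="jar" else ()))
            if q=="cap":
                D=P[np.abs(P[:,2]-.024)<.002]; h=cv2.convexHull(D[:,:2].astype(np.float32))[:,0]; print("deck hull fit",len(D),*fit(h,.041))
            else:
                az=np.degrees(np.arctan2(T[:,1]-m[1],T[:,0]-m[0])); print("az cover",np.histogram(az,8,(-180,180))[0])
cv2.imwrite("pics/s5.png",np.hstack([cv2.resize(cv2.imread("pics/side5.png")[120:370,200:400],(400,500)),cv2.resize(c["image"][140:265,250:350],(400,500))]))
E
```

```text
top jar 0.59 204 mean [0.541  0.0429 0.0793] ext [0.5394 0.0433 0.0797] [0.0626 0.063  0.0054] [0.5397 0.0426] 0.0015697378694023041
az cover [26 23 27 27 26 26 25 24]
top cap 0.93 167 mean [ 0.5496 -0.2183  0.0477] ext [ 0.5493 -0.2182  0.0479] [0.0298 0.0301 0.0057]
deck hull fit 729 [ 0.5496 -0.2189] 0.00024323044333693486
side jar 0.96 222 mean [0.539  0.0496 0.0794] ext [0.5394 0.0445 0.0798] [0.0637 0.0627 0.0055] [0.5398 0.0442] 0.0015814154615564687
az cover [23 24 29 20 31 33 32 30]
side cap 0.69 75 mean [ 0.5492 -0.2148  0.0482] ext [ 0.5496 -0.2158  0.0479] [0.0306 0.0297 0.0054]
deck hull fit 313 [ 0.5504 -0.2159] 0.0010739700987154122
```

View pics/s5.png

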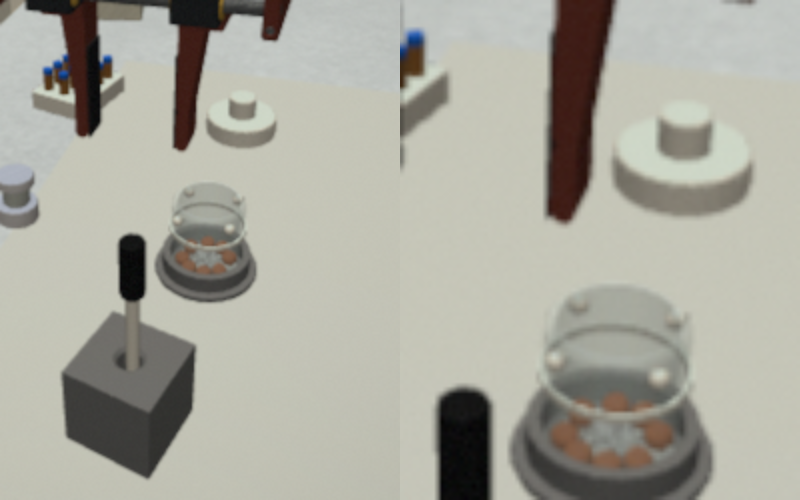

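The rod stands upright in its hole, and all eight beads are in the open jar (right half, around (610,435)). Now the cap.

```bash
python3 - <<'E'
from h import *
q=down(0.); C=np.array([.5496,-.2173]); J=np.array([.5398,.0436])
move_gripper(.06)
move_ptp([*C,.12],q)
print(servo_line([*C,.0256],rate=.12,contact_N=6)); st("at cap")
move_gripper(0.); st("grip")
servo_line([*C,.14],rate=.15); st("lift")
servo_line([*J,.14],rate=.15); sleep(.1); st("over")
c=capture("side"); cv2.imwrite("pics/s6.png",cv2.resize(c["image"][100:300,200:400],(500,500),interpolation=cv2.INTER_CUBIC))
P=cloud(c,silhouettes("side","cap")[0]["region"]); z=.14-.0256+.024
D=P[np.abs(P[:,2]-z)<.003]; print("deck pts",len(D),D.mean(0),D.min(0),D.max(0), P[:,2].min())
E
```

```text
True
at cap 36.11 p [ 0.5484 -0.2162  0.0244] F [0.3082 0.0844 4.7523] gap 0.0597
grip 36.67 p [ 0.5473 -0.2162  0.0243] F [-1.596   0.6008 10.1319] gap 0.0315
lift 37.59 p [ 0.5488 -0.2168  0.139 ] F [-0.8334  0.5055 -0.964 ] gap 0.0313
over 39.58 p [0.5399 0.043  0.14  ] F [0.3332 0.8909 0.3768] gap 0.0315
deck pts 618 [0.5368 0.0583 0.1396] [0.4978 0.0093 0.1354] [0.5809 0.0839 0.1414] 0.00012178540273194812
```

View pics/s6.png

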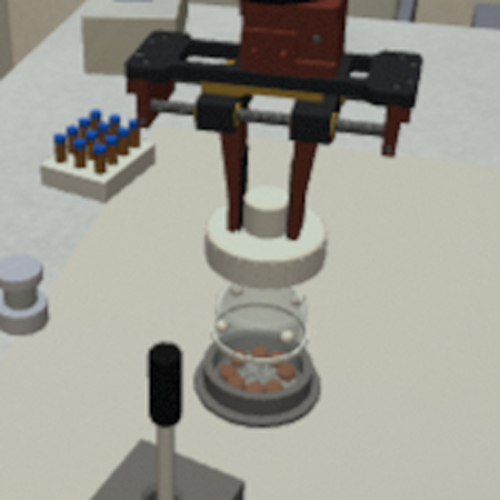

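```bash
python3 - <<'E'
from h import *
from scipy.optimize import least_squares
def fit(T,r):
    f=lambda p:np.hypot(T[:,0]-p[0],T[:,1]-p[1])-r
    s=least_squares(f,[.54,.043],loss="soft_l1",f_scale=.0007); return s.x,np.median(np.abs(f(s.x)))
for i in range(2):
    c=capture("side")
    P=cloud(c,silhouettes("side","cap")[0]["region"]); 
    K=P[(P[:,2]>.119)&(P[:,2]<.134)]; print("skirt",len(K),*fit(K,.0415))
    D=P[np.abs(P[:,2]-.1395)<.002]; A=np.c_[D[:,:2]-[.54,.043],np.ones(len(D))]
    print("plane",np.linalg.lstsq(A,D[:,2],rcond=None)[0])
    T=P[P[:,2]>.161]; print("boss",len(T),T.mean(0),(T.max(0)+T.min(0))/2)
    J=cloud(c,silhouettes("side","jar")[0]["region"]); T=J[np.abs(J[:,2]-.08)<.003]; print("jar",len(T),*fit(T,.031))
    H=J[(J[:,2]>.03)&(J[:,2]<.074)]; H=H[(np.hypot(*(H[:,:2]-[.54,.043]).T)>.03)&(H[:,1]>.043)]; print("wall",len(H),*fit(H,.033))
print(current_clock())
E
```

```text
skirt 358 [0.5398 0.0408] 0.0005363342353516404
plane [ 0.0006 -0.0075  0.14  ]
boss 160 [0.5392 0.044  0.1637] [0.5385 0.0416 0.1644]
jar 171 [0.5399 0.0431] 0.0012304181862112205
wall 703 [0.54  0.043] 0.0007494085339179585
skirt 357 [0.5398 0.0409] 0.0005989631506651757
plane [-0.0023 -0.0086  0.14  ]
boss 152 [0.5397 0.0437 0.1638] [0.5403 0.0425 0.1632]
jar 171 [0.54   0.0431] 0.0012489585332995726
wall 710 [0.54  0.043] 0.0006733849055029772
39.9833
```

The cap is level. Measured against the jar it sits about 1–2 mm toward −y, so I'll correct by +1.3 mm and lower it with force checks.

```bash
python3 - <<'E'
from h import *
J=np.array([.5398,.0449])
servo_line([*J,.109],rate=.12); sleep(.1); st("above rim")
hit=servo_line([*J,.0995],rate=.03,contact_N=5); sleep(.15); st(f"down {hit}"); print(np.array(current_torque()))
c=capture("side"); P=cloud(c,silhouettes("side","cap")[0]["region"])
z=current_position()[2]; D=P[np.abs(P[:,2]-z)<.003]; D=D[np.hypot(*(D[:,:2]-[.54,.043]).T)<.037]
A=np.c_[D[:,:2]-J,np.ones(len(D))]; print("plane",np.linalg.lstsq(A,D[:,2],rcond=None)[0])
E
```

```text
above rim 40.49 p [0.5403 0.0449 0.1096] F [ 0.5341  0.9924 -0.0062] gap 0.0314
down False 41.11 p [0.5399 0.0449 0.0996] F [ 0.5374  0.2757 -0.7175] gap 0.0314
[-0.0336 -0.0483  0.0394]
plane [ 0.0014 -0.0036  0.0998]
```

The lip is over the rim without contact. I'll press in small steps, watching the force.

```bash
python3 - <<'E'
from h import *
J=[.5398,.0449]; z=.0995
while z>.076:
    z-=.0006; servo_line([*J,z],rate=.01)
    f=np.array(current_force()); p=current_position()
    print(round(z,4),round(p[2],4),np.round(f,1))
    if f[2]>30 and z<.0865: break
    if np.abs(f).max()>38: print("stop");break
sleep(.2); st("end")
E
```

```text
0.0989 0.0989 [ 0.2 -0.6 -0.8]
0.0983 0.0982 [ 1.  -0.1 -1.3]
0.0977 0.0976 [-0.1 -0.5  0.1]
0.0971 0.0971 [ 0.  -0.1 -0.8]
0.0965 0.0966 [1.1 0.6 0.2]
0.0959 0.0962 [0.6 1.7 3.7]
0.0953 0.0958 [-1.   0.8  6.1]
0.0947 0.0954 [-0.6  1.5  7.3]
0.0941 0.0948 [0.  1.1 6.3]
0.0935 0.0941 [0.5 1.4 5.4]
0.0929 0.0934 [0.6 1.4 5.5]
0.0923 0.0923 [1.2 1.5 2.5]
0.0917 0.0914 [ 1.6  1.9 -1. ]
0.0911 0.0908 [ 2.4  0.9 -2.8]
0.0905 0.0903 [ 1.6  1.6 -3.1]
0.0899 0.0897 [ 2.1  1.5 -3.5]
0.0893 0.089 [ 1.9  1.6 -5.5]
0.0887 0.0885 [ 1.7  1.3 -5.1]
0.0881 0.0878 [ 2.5  2.2 -8. ]
0.0875 0.0872 [ 1.8  2.3 -8.9]
0.0869 0.0866 [  1.9   0.8 -10. ]
0.0863 0.0862 [ 1.8  2.1 -8.1]
0.0857 0.0857 [ 1.4  1.8 -6.2]
0.0851 0.0853 [ 0.8  0.  -4.2]
0.0845 0.0848 [-0.3 -0.5 -0.3]
0.0839 0.0843 [-0.7  0.6  1.4]
0.0833 0.0842 [-1.6 -0.2  7.4]
0.0827 0.0841 [-2.2 -0.3 13.1]
0.0821 0.0841 [-2.2  0.  16.7]
0.0815 0.084 [-3.  -0.1 21.8]
0.0809 0.084 [-4.7 -0.3 26.4]
0.0803 0.0839 [-6.9 -0.3 32.9]
end 49.41 p [0.5415 0.0448 0.084 ] F [-5.659   0.0139 32.2688] gap 0.0314
```

```bash
python3 - <<'E'
from h import *
c=capture("side"); P=cloud(c,silhouettes("side","cap")[0]["region"])
D=P[np.abs(P[:,2]-.084)<.003]; D=D[np.hypot(*(D[:,:2]-[.54,.043]).T)<.037]
A=np.c_[D[:,:2]-[.54,.043],np.ones(len(D))]; print("plane",len(D),np.linalg.lstsq(A,D[:,2],rcond=None)[0])
for q in("bottle","filter","vialbox","rod"):
    s=silhouettes("side",q)
    if s: print(q,round(s[0]["conf"],2),np.round(s[0]["xy"]))
cv2.imwrite("pics/s7.png",cv2.resize(c["image"][60:370,120:420],(580,600)))
st()
E
```

```text
plane 392 [ 0.0034 -0.0041  0.0843]
bottle 0.78 [166. 272.]
filter 0.6 [208. 216.]
vialbox 0.83 [235. 165.]
rod 0.97 [265. 264.]
 49.71 p [0.5415 0.0448 0.084 ] F [-5.9997  0.0942 31.971 ] gap 0.0313
```

View pics/s7.png

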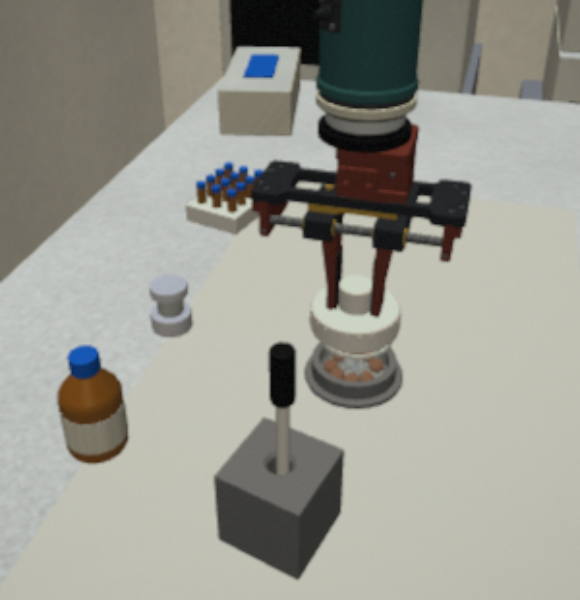

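The cap is home and level: the deck is at z = 0.0843, against 0.084 expected, with a slope under 0.4°. It is pressed with a steady 32 N, the beads are inside, the rod is in its stand and the bystanders haven't moved.

```bash
python3 -c "
from bench import *
close_job()"
```

```text
the job is handed in; nothing more can be done
```

I stirred the beads, put the rod back in its stand, and pressed the cap onto the jar until it clicked. I handed the job in at about 50 s with the gripper still pressing the cap down.

**Stirring:** I made 2.5 turns one way, then 2 turns the other way slightly wider, with the tip about 4 mm above the jar floor. I added the second set because the beads looked almost evenly spaced after the first. The pictures from it show them bunching up and moving. I saw no bead leave the jar, though the cap hides part of the ring in the last picture.

**Rod:** it tipped about 2.6° in the grip while stirring, so I tilted the wrist to straighten it before lowering it into the hole. It stood upright there in the later pictures.

**Cap:**
- **Click:** the force peaked at about 7 N, below the 10–20 N you gave. I read it only between small steps, so the true peak may have been missed. It then dropped to about −10 N as the catches pulled the cap down.
- **Seating:** I kept pressing until the cap stopped. The deck is at 84.3 mm (84 mm expected) and level to within 0.4°.
- **Final push:** it is steady at 32 N downward, with about 6 N sideways.

**Disagreements:** the two cameras differed by up to 2.5 mm in y, so I averaged them. I also shifted the cap 1.3 mm just before fitting it, and it went over the rim without touching.

**Bystanders:** the bottle and the filter holder showed within 3 pixels of where they started. The tray read 6 pixels off, but the gripper partly hides it and it looks undisturbed.

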